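# Calibrate a heating controller on the electrician's bench

## Task

Calibrate the heating controller: press the large round key and then the long bar key, each fully down and let up again, to unlock it; turn the knob clockwise until the tip of the dial's pointer stands at the dark steel tab on the dial's rim, within the tab's width, and let go; then press the square key fully down to store the setting, with the pointer still on the tab. Press one key at a time, never the small round key, don't turn the knob before it is unlocked or store before the pointer is on the tab, and leave the tools and parts lying around where they are.

Things in the scene. Friction and masses are not known exactly. Their poses are not given: they have to be found in the camera images.
- controller: White box fixed to the bench, 230 mm (its x) by 310 mm (its y), 65 mm high. Origin: centre of its underside; -x side towards the robot, turned up to 17 degrees. On top: four black keys in a row along y, at x -70 mm, 60 mm apart, in an order that differs each time; behind them, at x +35 mm, a knob on the left (y +85 mm) and a round white dial on the right (y -70 mm).
- big_round_top (a point): The large round key: black disc of 36 mm diameter. It stands on a 52 mm square, 5 mm thick grey plate; its flat top is 18 mm above the controller's top and moves straight down. This point is the centre of its top face (it moves with the key).
- bar_top (a point): The long bar key: black, 44 mm long (along the controller's x) and 13 mm wide. It stands on a 52 mm square, 5 mm thick grey plate; its flat top is 18 mm above the controller's top and moves straight down. This point is the centre of its top face (it moves with the key).
- square_top (a point): The square key: black, 28 by 28 mm. It stands on a 52 mm square, 5 mm thick grey plate; its flat top is 18 mm above the controller's top and moves straight down. This point is the centre of its top face (it moves with the key).
- small_round_top (a point): The small round key: black, 16 mm in diameter; it is not part of the job and must not be pressed. It stands on a 52 mm square, 5 mm thick grey plate; its flat top is 18 mm above the controller's top and moves straight down. This point is the centre of its top face (it moves with the key).
- big_round (a joint): Travel of that key, m: 0 up, 0.006 fully down against a hard stop. It starts to move at about 1.5 N, takes 5 N to go fully down, and springs back up by itself.
- bar (a joint): Travel of that key, m: 0 up, 0.006 fully down against a hard stop. It starts to move at about 1.5 N, takes 5 N to go fully down, and springs back up by itself.
- square (a joint): Travel of that key, m: 0 up, 0.006 fully down against a hard stop. It starts to move at about 1.5 N, takes 5 N to go fully down, and springs back up by itself.
- small_round (a joint): Travel of that key, m: 0 up, 0.006 fully down against a hard stop. It starts to move at about 1.5 N, takes 5 N to go fully down, and springs back up by itself.
- knob_grip (a point): Black knob with an upright bar grip, 46 mm long, 14 mm thick, 32 mm high, its top 44 mm above the controller's top. This point: on the knob's vertical axis, 37 mm above the controller's top. The bar lies along this frame's x: at knob value q its yaw is the controller's yaw minus q.
- knob (a joint): Turn of the knob, rad, 0 to 4.2, growing clockwise seen from above. It turns with light friction (about 0.04 N m) and stays where it is left.
- pointer_tip (a point): Tip of the dial's black pointer, 3 mm wide, 42 mm from the dial's centre. It is geared to the knob: it turns the same way, half as far (1 rad of knob is 0.5 rad of pointer). At the start it stands 0.25 to 1.3 rad anticlockwise of the tab, seen from above.
- tab_mark (a point): The mark is one fixed dark steel tab, 14 mm long, 6 mm wide, 6 mm high, on the dial's rim just outside the pointer's sweep, at a different angle each time (the fine black lines are only a scale). This point is 42 mm from the dial's centre, in line with the tab's middle: with the pointer exactly on the tab, pointer_tip is at the same x and y.
- dial_center (a point): Axis of the dial and pointer, 8 mm above the controller's top. The dial is 124 mm in diameter.
- gland_nut: Bystander: small brass gland nut, 26 mm in diameter, 18 mm high, standing on the controller behind the knob and dial.
- screwdriver: Bystander: screwdriver with blue handle, 200 mm, lying on the bench beside the controller's +y side.
- pliers: Bystander: pliers with orange handles, 165 mm, lying beside the controller's -y side.
- tester: Bystander: red voltage tester, 235 mm long, 36 mm wide, lying at the left.
- pipe_offcut: Bystander: steel pipe offcut, 42 mm in diameter, 90 mm high, standing at the right.
- junction_box: Bystander: open grey junction box, 90 by 90 by 45 mm, at the right.

How it is judged:
On the way, in this order (a step that is already met when the one before it is completed fails the run):
1. the large round key is pressed fully down (value of joint big_round above 0.0045 m), for 0.1 s.
2. then the long bar key is pressed fully down (value of joint bar above 0.0045 m), for 0.1 s.
3. then the knob is turned until the pointer's tip is within 3 mm of the middle of the tab, and let go (horizontal distance between pointer_tip and tab_mark below 0.003 m and contact force between the fingers and knob below 0.1 N), for 0.2 s.
4. then the square key is pressed fully down with the pointer on the tab (value of joint square above 0.0045 m and horizontal distance between pointer_tip and tab_mark below 0.003 m), for 0.1 s.
At the end, for the whole second after the job is handed in: The pointer's tip is within 3 mm (horizontally) of the middle of the tab and the knob is still; all four keys have sprung back up (less than 1.5 mm down) (horizontal distance between pointer_tip and tab_mark below 0.003 m and value of joint each of big_round, bar, square, small_round below 0.0015 m and velocity of joint knob between -0.05 and 0.05 rad/s); the robot touches nothing.
It fails at once if the small round key is pressed (over 3 mm) (value of joint small_round above 0.003 m).
It fails at once if two keys are down at once (value of joint each of big_round, bar above 0.003 m or value of joint each of big_round, square above 0.003 m or value of joint each of bar, square above 0.003 m).
It fails at once if the round or bar key is pressed after the pointer has been moved from its start (over 5 mm) (distance of pointer_tip from where it was at the start of the episode above 0.005 m and value of joint any of big_round, bar above 0.003 m).
It fails at once if the square key is pressed while the pointer is not on the tab (over 3.5 mm off) (value of joint square above 0.003 m and horizontal distance between pointer_tip and tab_mark above 0.0035 m).
It fails at once if a bystander is moved more than 30 mm (distance of any of gland_nut, screwdriver, pliers, tester, pipe_offcut, junction_box from where it was at the start of the episode above 0.03 m).
It also fails if it takes over 61 s, if anything falls off the work surface, if the arm or the gripper's body presses on something with over 40 N, if the wrist force passes 120 N, or if a joint passes its speed limit or range.

## Robot

A 6-joint arm with a two-finger parallel gripper is mounted at the origin on the work surface. World frame = base frame: x ahead of the robot, y to its left, z up, the work surface at z = 0. Lengths are in m, angles in rad, forces in N, time in s.
With the tool pointing down it reaches from about 0.375 to 0.975 m from the base axis. Payload 3.8 kg.
Tool frame: the origin (TCP) lies at the very end of the fingers, on their centre line; the grasp point (between the pads) lies bot.hold_point_z behind it (bot.hold_point_z is the distance from the TCP to the grasp point, in m); z points along the fingers, y is the line along which they close (so a half turn about z gives the same grasp; the last joint's range is limited). The gripper opens to 85 mm and grips with 20 to 120 N. Pads are 22 mm wide; open, the fingers measure 114 mm over their backs; the gripper's body (76 mm by 85 mm) begins 54 mm behind the grasp point. The pads swing forward as they close: fully open they stand 13 mm farther back than shut.
Start: joints at [-1.155, 0.264, 1.604, -0, 1.274, -0.037], TCP at [0.295, -0.607, 0.231] pointing down, gripper open.
Joint ranges: [-2.63, 2.63], [-0.94, 2.18], [0.31, 2.57], [-1.31, 4.45], [0, 2.66], [-2.55, 2.55]. Speed limits (rad/s): [2.57, 2.57, 3.14, 3.14, 3.14, 3.14].

## Interface

Orientations are given as a rotation vector (axis times angle).
In Python, from workcell import bot gives the robot as it stands.
- The arm moves only by the tool jog_arm, called after "Request:" by a JSON object that holds its "api" and its "payload". Schema: {"type":"object","properties":{"plan":{"type":"array","items":{"type":"number"},"minItems":4,"maxItems":20},"aperture":{"type":"number"},"force":{"type":"number"},"only":{"type":"string"},"quiet":{"type":"boolean"},"lines":{"type":"string"}},"required":["plan"],"additionalProperties":false}. plan is one flat list of numbers that holds 1 to 5 rows one after another, with no inner brackets; each row has 4 numbers: dx, dy, dz in a scale on which 1.0 is 600 mm, then a turn about the tool's z in parts of the range, where 1.0 means 4 rad; each row shifts and turns the commanded pose from where the row before left it, along the tool's axes as they then stand; what a row does not reach is not made up. A row lasts 1/8 s, in which the tool goes at most 0.0625 m and 0.188 rad, less where a joint would pass 70% of its speed; a pose out of reach is approached as far as the arm can. aperture is the opening from 0.0 (shut) to 1.0 (fully open), set as the call begins (left out keeps the last). The fingers move at their own pace and stop on an object; force is the grip in N (left out, the last holds). Time passes only in rows, so rows that do not move let the fingers close. The tool returns the time, the measured TCP pose, the force, the opening and the grip force at its end. only (a regular expression) keeps the lines of the reply that match it, lines (a string "A,B") keeps lines A to B, and quiet returns only ok. No shift or turn number may pass 1 either way. Input that does not fit is refused with a message, and nothing moves.
- bot.read_state(): the state, without advancing time (a new reading comes with each control period).
- bot.read_camera(name): name is "side" or "top"; returns the picture (384x512x3 uint8, red, green, blue); there is no depth.
- bot.camera_info(name): a dict with "intrinsics" (3x3 intrinsics, pixels), "k1" (the pictures are not rectified: a ray, as slopes to the right and down, at radius r is drawn at 1 + k1 r^2 times it, then the intrinsics apply), "extrinsics" (4x4, takes a point from camera to world coordinates). Camera axes: x right, y down, z forward; pixel columns grow to the right and rows downward; lengths in m; the calibration is good to about 2 mm. A picture is of the moment at which its call begins. camera_info takes no time and is no camera call.
- bot.finish_job(): hands the job in; it is judged then, once.
The state is a dict: "time": time; "q": joint angles; "joint_vel": joint speeds; "joint_torque": joint torques, N m; "tool_pos": TCP position; "tcp_rot": TCP orientation; "wrist_force": force on the tool from outside, world axes, zero at the start; "torque": the same for the moment, N m; "width": opening from 0.0 (shut) to 1.0 (fully open); "grip_force": force on a finger pad.
Only numpy, scipy, OpenCV 4.12 (cv2) and the standard library are available. Lean on these libraries where they do the work, as an engineer would, in place of code of your own. Each camera call takes 0.05 s, during which the arm holds its last target. There are 200 camera calls.

## Working session

There is one attempt and no reset: what is moved stays moved. The work goes in short steps, Python scripts to look and compute and a tool call to move; the robot and the scene stay as the last step left them, time stands still between calls to the robot, and variables do not carry over. Pictures are saved under pics/ and viewed, at most 10 in all, crops included, and the job is handed in when it is done.

```bash
ls; mkdir -p pics
```

Run:
```python
from workcell import bot
import cv2
for n in("top","side"):
    im=bot.read_camera(n); cv2.imwrite(f"pics/{n}0.png",im[:,:,::-1]); c=bot.camera_info(n); print(n,c)
print(bot.read_state(),bot.hold_point_z)
```

```text
pics
workcell.py
top {'intrinsics': array([[390.9629326 ,   0.        , 252.99907442],
       [  0.        , 390.9629326 , 190.72186845],
       [  0.        ,   0.        ,   1.        ]]), 'k1': 0.030939807177599223, 'extrinsics': array([[ 0.01033126, -0.99129801,  0.13123076,  0.41467602],
       [-0.9997493 , -0.01284699, -0.01833808, -0.00571232],
       [ 0.01986442, -0.13100841, -0.99118222,  1.12985557],
       [ 0.        ,  0.        ,  0.        ,  1.        ]])}
side {'intrinsics': array([[408.46595817,   0.        , 254.27574973],
       [  0.        , 408.46595817, 195.0213113 ],
       [  0.        ,   0.        ,   1.        ]]), 'k1': 0.02484776079189986, 'extrinsics': array([[-0.84681216, -0.38159008,  0.37053769,  0.11653497],
       [-0.53184238,  0.61698544, -0.58006263,  0.69821272],
       [-0.00727022, -0.68827174, -0.72541654,  0.96046987],
       [ 0.        ,  0.        ,  0.        ,  1.        ]])}
{'time': 0.1, 'q': array([-1.15490765e+00,  2.64706291e-01,  1.60525708e+00, -1.25829489e-05,
        1.27370508e+00, -3.68884895e-02]), 'joint_vel': array([ 0.00072741, -0.00093482, -0.00329564, -0.00096312,  0.00077876,
        0.00082879]), 'joint_torque': array([ 6.79843615e-04, -5.16705322e+01, -3.68590379e+01, -6.82872314e-05,
        6.27639267e-03, -4.44943240e-06]), 'tool_pos': array([ 0.29501865, -0.60636861,  0.23005673]), 'tcp_rot': array([-3.05944401e+00, -7.04709596e-01,  6.32346124e-04]), 'wrist_force': array([-0.57627273,  0.28375061, -0.30186242]), 'torque': array([-0.01670045, -0.00558325, -0.00952221]), 'grip_force': 0.0, 'width': 0.9960326292445381} 0.0187
```

View pics/top0.png

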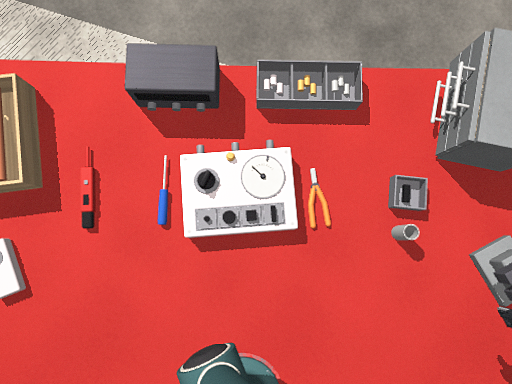

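Run:
```python
import cv2,numpy as np
t=cv2.imread("pics/top0.png")[140:245,175:305]; t=cv2.resize(t,None,fx=6,fy=5.7,interpolation=cv2.INTER_CUBIC)
cv2.imwrite("pics/topc.png",cv2.resize(cv2.imread("pics/top0.png")[140:240,175:305],None,fx=6,fy=6,interpolation=cv2.INTER_CUBIC))
```

```text
(no output)
```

View pics/topc.png

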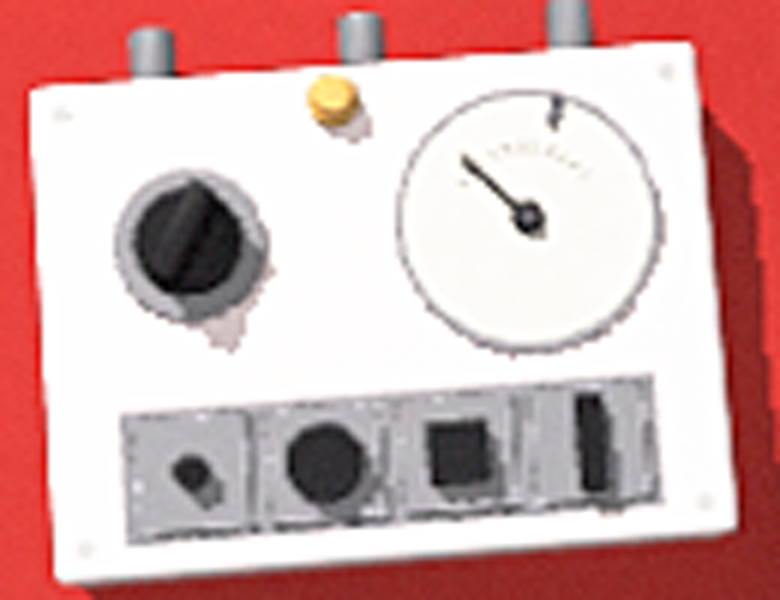

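View pics/side0.png

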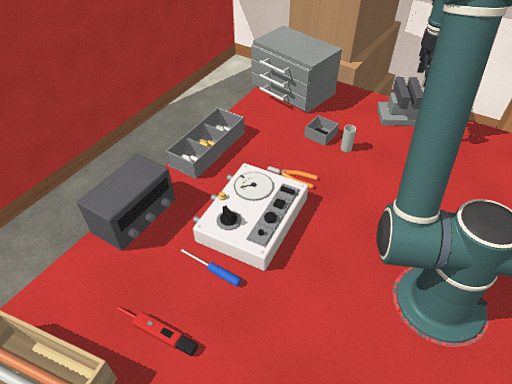

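The top view shows the keys from left to right: small round (207,218), big round (229,217), square (252,216), bar (274,214). The knob is at (206,180). The dial hub is at (263,176), with the pointer tip near (252,166) and the tab near (268,158).

Create h.py:
```python
import cv2,numpy as np
from workcell import bot
def cast(n,uv,z):
    c=bot.camera_info(n);K=c["intrinsics"];E=c["extrinsics"]
    uv=np.atleast_2d(np.array(uv,float));d=(uv-K[:2,2])/K[0,0];s=d.copy()
    for _ in range(8): s=d/(1+c["k1"]*(s**2).sum(1,keepdims=True))
    r=np.c_[s,np.ones(len(s))]@E[:3,:3].T
    return E[:3,3]+r*((z-E[2,3])/r[:,2])[:,None]
def proj(n,P):
    c=bot.camera_info(n);K=c["intrinsics"];E=c["extrinsics"]
    p=(np.atleast_2d(P)-E[:3,3])@E[:3,:3];s=p[:,:2]/p[:,2:];s=s*(1+c["k1"]*(s**2).sum(1,keepdims=True))
    return s*K[0,0]+K[:2,2]
def darkcent(g,x0,y0,x1,y1,th):
    w=np.clip(th-g[y0:y1,x0:x1].astype(float),0,None);yy,xx=np.mgrid[y0:y1,x0:x1]
    return (w*xx).sum()/w.sum(),(w*yy).sum()/w.sum()
```

Run:
```python
from h import *
im=cv2.imread("pics/top0.png");g=cv2.cvtColor(im,cv2.COLOR_BGR2GRAY)
hsv=cv2.cvtColor(im,cv2.COLOR_BGR2HSV)
m=((hsv[:,:,1]<90)&(g>195)).astype(np.uint8);m[:145]=0;m[242:]=0;m[:,:170]=0;m[:,305:]=0
c=max(cv2.findContours(m,0,2)[0],key=cv2.contourArea);r=cv2.minAreaRect(c)
P=cast("top",cv2.boxPoints(r),.065);print("white",P[:,:2].round(4),P.mean(0))
e=np.diff(np.r_[P,P[:1]],axis=0);print([(np.linalg.norm(v[:2]).round(4),np.degrees(np.arctan2(v[1],v[0])).round(1)) for v in e])
k=((g<60)).astype(np.uint8)
n,l,s,ce=cv2.connectedComponentsWithStats(k[140:245,175:305])
for i in range(1,n):
    if s[i,4]>6: print(s[i],(ce[i]+[175,140]).round(2),cast("top",ce[i]+[175,140],.083)[0,:2].round(4))
print(g[150:170,258:278]); print(g[160:184,248:272])
```

```text
white [[ 0.6543  0.1838]
 [ 0.6839 -0.1302]
 [ 0.4555 -0.1469]
 [ 0.4288  0.1588]] [0.55565207 0.01636946 0.065     ]
[(np.float64(0.3154), np.float64(-84.6)), (np.float64(0.229), np.float64(-175.8)), (np.float64(0.3069), np.float64(95.0)), (np.float64(0.2269), np.float64(6.3))]
[118  24   1   7   7] [293. 167.] [ 0.62   -0.1335]
[ 23  31  17  18 221] [206.12 180.35] [0.5799 0.102 ]
[86 35  4  4  8] [262.12 176.88] [ 0.5915 -0.0495]
[119  34   1   9   9] [294. 178.] [ 0.5896 -0.1362]
[121  57   1   8   8] [296.  200.5] [ 0.5282 -0.1414]
[96 66  5 16 64] [273.23 213.33] [ 0.4928 -0.08  ]
[122  69   1   7   7] [297. 212.] [ 0.4971 -0.1439]
[ 48  71  12  13 118] [228.72 216.86] [0.4819 0.0391]
[72 71 10 10 86] [250.97 215.27] [ 0.4869 -0.0203]
[29 77  6  5 19] [206.53 218.58] [0.4767 0.0982]
[123  78   1  11  11] [298. 223.] [ 0.4677 -0.1465]
[[255 255 255 255 255 255 255 255 255 255 254 254 254 254 254 254 254 254
  254 254]
 [254 254 254 254 254 254 254 254 254 254 254 254 254 253 254 253 253 254
  254 253]
 [254 254 254 254 254 254 254 254 254 254 254 254 253 253 254 254 253 253
  25
[... 3177 characters left out ...]
51 251 251 251 250 251 252 251 250 254 255 217  14  49  47  17 118
  248 255 251 250 250 250]
 [251 251 251 251 251 251 251 251 250 251 252 255 254 155  24  58 101 147
  244 255 251 250 250 251]
 [250 251 251 251 251 251 251 250 251 251 251 253 255 255 237 157 168 164
  241 255 251 250 250 250]
 [251 251 251 250 250 250 250 250 251 252 251 252 253 255 255 255 255 255
  255 253 251 250 250 250]
 [251 251 251 250 250 251 251 250 251 250 251 251 251 251 252 253 253 254
  252 251 251 251 251 251]
 [251 251 251 251 250 250 250 250 251 251 251 251 251 250 251 251 251 251
  251 251 250 251 251 252]
 [251 251 252 251 250 250 251 251 251 251 252 251 250 250 250 251 250 250
  250 251 251 251 251 252]]
```

Run:
```python
from h import *
A=[]
for n,(x,y) in {"top":(206,181),"side":(229,216)}.items():
    g=cv2.imread(f"pics/{n}0.png",0)[y-16:y+16,x-16:x+16]
    A.append(cv2.resize(np.clip(g.astype(float)*2.5,0,255).astype(np.uint8),(400,400),interpolation=cv2.INTER_CUBIC))
cv2.imwrite("pics/knob.png",np.hstack(A))
psi=np.radians(5.1);R=np.array([[np.cos(psi),-np.sin(psi)],[np.sin(psi),np.cos(psi)]]);c=np.array([.555,.0158])
def W(x,y,z): return np.r_[c+R@[x,y],z]
D=W(.035,-.07,.073);K=W(.035,.085,.109)
for n in("top","side"): print(n,"dial",proj(n,D),"knobtop",proj(n,K),"knob base",proj(n,W(.035,.085,.065)))
g=cv2.imread("pics/top0.png",0)
for nm,b,z in(("tab",(264,156,271,162),.071),("ptr",(251,166,259,173),.073)):
    uv=darkcent(g,*b,200);p=cast("top",uv,z)[0];v=p[:2]-D[:2];print(nm,uv,p,np.linalg.norm(v),np.arctan2(v[1],v[0]))
```

```text
top dial [[262.4689205  175.84588924]] knobtop [[204.54908627 177.89577764]] knob base [[206.19798281 180.51294002]]
side dial [[253.8617272  183.86342102]] knobtop [[228.37360223 209.92947409]] knob base [[229.19258826 220.1234149 ]]
tab (np.float64(267.2417707150965), np.float64(158.01021566401815)) [ 0.64658322 -0.06373557  0.071     ] 0.05212674251136741 -0.25054717559898687
ptr (np.float64(254.9742033383915), np.float64(169.02124430955993)) [ 0.61480843 -0.03007115  0.073     ] 0.027942222065543 0.8364380705360221
```

View pics/knob.png

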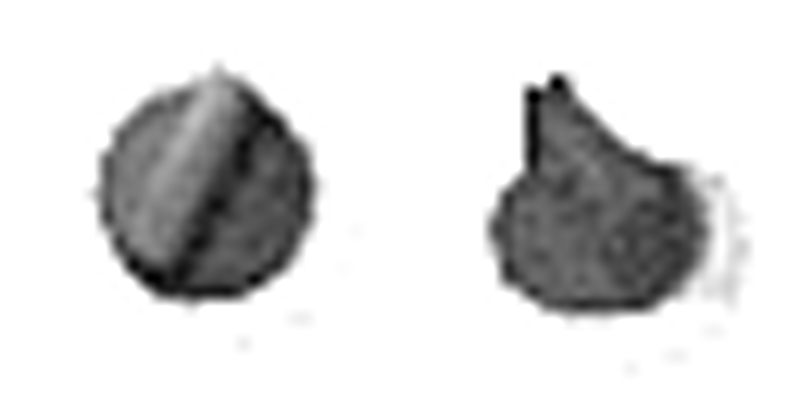

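The enlarged knob crop shows the bar tilted about 24° clockwise from +x, so its yaw is about -0.43. The knob has to turn about 2.17 rad. Next I move above the big round key with the fingers shut.

The manual's scale: shifts go in shares of 600 mm and turns go in shares of 4 rad. Converting my numbers, -0.0415 m / 0.6 = -0.0692, 0.0375 m / 0.6 = 0.0625.

Request:
{"api": "jog_arm", "payload": {"plan": [0.0625, -0.0692, 0, 0, 0.0625, -0.0692, 0, 0, 0.0625, -0.0692, 0, 0, 0.0625, -0.0692, 0, 0, 0.0625, -0.0692, 0, 0], "aperture": 0}}

```text
time: 0.72
tool_pos: [0.3731, -0.3364, 0.2308]
tcp_rot: [-3.061, -0.704, 0.0]
wrist_force: [1.1, -0.6, -0.9]
width: 0.001
grip_force: 0.0
```

Request:
{"api": "jog_arm", "payload": {"plan": [0.0625, -0.0692, 0, 0, 0.0625, -0.0692, 0, 0, 0.0625, -0.0692, 0, 0, 0.0625, -0.0692, 0, 0, 0.0625, -0.0692, 0, 0]}}

```text
time: 1.35
tool_pos: [0.4509, -0.0679, 0.2311]
tcp_rot: [3.061, 0.705, 0.0]
wrist_force: [1.2, -0.6, -0.0]
width: -0.001
grip_force: 0.0
```

Request:
{"api": "jog_arm", "payload": {"plan": [0.0625, -0.0692, 0.0333, 0, 0.0625, -0.0692, 0.05, 0, 0, 0, 0.0667, 0, 0, 0, 0, 0]}}

```text
time: 1.85
tool_pos: [0.4782, 0.0376, 0.138]
tcp_rot: [-3.059, -0.708, 0.014]
wrist_force: [-0.7, -1.1, 0.8]
width: -0.003
grip_force: 0.0
```

To row units: 0.02 m / 0.6 = 0.0333, 0.004 m / 0.6 = 0.0067.

Request:
{"api": "jog_arm", "payload": {"plan": [0.0067, 0, 0.0333, 0, 0, 0, 0.0333, 0, 0, 0, 0.0167, 0, 0, 0, 0, 0]}}

```text
time: 2.35
tool_pos: [0.4854, 0.0381, 0.0921]
tcp_rot: [-3.062, -0.703, 0.001]
wrist_force: [-0.2, -0.0, 0.4]
width: -0.002
grip_force: 0.0
```

To row units: 0.009 m / 0.6 = 0.015, 0.004 m / 0.6 = 0.0067.

Request:
{"api": "jog_arm", "payload": {"plan": [0, 0, 0.015, 0, 0, 0, 0.0067, 0, 0, 0, 0.0033, 0, 0, 0, 0, 0]}}

```text
time: 2.85
tool_pos: [0.4864, 0.0385, 0.0775]
tcp_rot: [3.061, 0.705, 0.003]
wrist_force: [1.5, -1.6, 5.0]
width: -0.004
grip_force: 2.3
```

To row units: 0.002 m / 0.6 = 0.0033, 0.001 m / 0.6 = 0.0017.

Request:
{"api": "jog_arm", "payload": {"plan": [0, 0, 0.0033, 0, 0, 0, 0.0017, 0, 0, 0, 0, 0]}}

```text
time: 3.22
tool_pos: [0.4865, 0.0385, 0.0767]
tcp_rot: [3.061, 0.706, 0.002]
wrist_force: [-4.4, -2.8, 21.7]
width: 0.002
grip_force: 10.4
```

Request:
{"api": "jog_arm", "payload": {"plan": [0, 0, -0.0333, 0, 0, 0, -0.0333, 0, 0, 0, 0, 0]}}

```text
time: 3.6
tool_pos: [0.4862, 0.0389, 0.1148]
tcp_rot: [3.061, 0.705, 0.004]
wrist_force: [1.0, 0.1, 0.2]
width: 0.004
grip_force: 0.0
```

To row units: 0.0366 m / 0.6 = 0.061, -0.0153 m / 0.6 = -0.0255.

Request:
{"api": "jog_arm", "payload": {"plan": [-0.0255, 0.061, 0, 0, -0.0255, 0.061, 0, 0, -0.0255, 0.061, 0, 0, 0, 0, 0.0333, 0, 0, 0, 0, 0]}}

```text
time: 4.22
tool_pos: [0.4894, -0.08, 0.0908]
tcp_rot: [-3.059, -0.703, 0.009]
wrist_force: [0.5, 0.7, -0.3]
width: -0.003
grip_force: 0.0
```

To row units: 0.009 m / 0.6 = 0.015, 0.005 m / 0.6 = 0.0083.

Request:
{"api": "jog_arm", "payload": {"plan": [0, 0, 0.015, 0, 0, 0, 0.0083, 0, 0, 0, 0.005, 0, 0, 0, 0.0033, 0, 0, 0, 0, 0]}}

```text
time: 4.85
tool_pos: [0.4923, -0.0798, 0.0768]
tcp_rot: [-3.061, -0.706, 0.001]
wrist_force: [-6.5, 2.0, 16.0]
width: -0.0
grip_force: 7.9
```

Request:
{"api": "jog_arm", "payload": {"plan": [0, 0, 0, 0, 0, 0, 0, 0]}}

```text
time: 5.1
tool_pos: [0.4923, -0.0798, 0.0769]
tcp_rot: [-3.061, -0.706, 0.0]
wrist_force: [-6.7, 1.5, 14.6]
width: 0.001
grip_force: 7.7
```

Request:
{"api": "jog_arm", "payload": {"plan": [0, 0, -0.0667, 0, 0, 0, -0.1, 0, 0, 0, 0, 0]}}

```text
time: 5.48
tool_pos: [0.4967, -0.0808, 0.1808]
tcp_rot: [3.056, 0.705, 0.017]
wrist_force: [-0.1, 1.2, -0.7]
width: -0.004
grip_force: 0.0
```

To row units: 0.0403 m / 0.6 = 0.0672, -0.0314 m / 0.6 = -0.0523, -0.18 rad / 4 = -0.045.

Request:
{"api": "jog_arm", "payload": {"plan": [0.0672, -0.0523, 0, 0, 0.0672, -0.0523, 0, 0, 0.0672, -0.0523, 0, 0, 0.0672, -0.0523, 0, 0, 0, 0, 0, -0.045], "aperture": 0.5}}

```text
time: 6.1
tool_pos: [0.583, 0.1068, 0.1736]
tcp_rot: [-2.981, -0.99, 0.0]
wrist_force: [-1.3, -0.6, -0.3]
width: 0.498
grip_force: 0.0
```

Request:
{"api": "jog_arm", "payload": {"plan": [0, 0, 0, -0.045, 0, 0, 0, -0.045, 0, 0, 0, -0.045, 0, 0, 0, -0.045, 0, 0, 0, -0.045]}}

```text
time: 6.72
tool_pos: [0.5816, 0.1035, 0.1735]
tcp_rot: [-2.256, -2.185, 0.002]
wrist_force: [0.3, 0.5, 0.3]
width: 0.496
grip_force: 0.0
```

Request:
{"api": "jog_arm", "payload": {"plan": [0, 0, 0, -0.045, 0, 0, 0, -0.045, 0, 0, 0, -0.045, 0, 0, 0, -0.045, 0, 0, 0, -0.045]}}

```text
time: 7.35
tool_pos: [0.5816, 0.1035, 0.1735]
tcp_rot: [-1.08, -2.949, 0.001]
wrist_force: [-0.1, -0.4, 0.5]
width: 0.506
grip_force: 0.0
```

Request:
{"api": "jog_arm", "payload": {"plan": [0, 0, 0, -0.045, 0, 0, 0, -0.025, 0, 0, 0, 0]}}

```text
time: 7.72
tool_pos: [0.5816, 0.1035, 0.1736]
tcp_rot: [-0.669, -3.068, 0.001]
wrist_force: [-0.3, -0.4, 0.6]
width: 0.503
grip_force: 0.0
```

Run:
```python
from h import *
from scipy.spatial.transform import Rotation as Ro
s=bot.read_state();M=Ro.from_rotvec(s["tcp_rot"]).as_matrix();print(M.round(3),np.arctan2(M[1,0],M[0,0]),s["q"],M.T@(np.array([.582,.1036,.105])-s["tool_pos"]))
```

```text
[[-0.909  0.416 -0.001]
 [ 0.416  0.909 -0.   ]
 [ 0.001 -0.001 -1.   ]] 2.7120110496066037 [ 1.33840585e-01  1.49695979e-01  1.84997380e+00  9.33783804e-05
  1.14328020e+00 -1.00741330e+00] [-0.00037108  0.0003234   0.06864824]
```

Aligned over the knob. I go down to a TCP height of about 0.085, then close with a light grip.

To row units: 0.05 m / 0.6 = 0.0833, 0.025 m / 0.6 = 0.0417.

Request:
{"api": "jog_arm", "payload": {"plan": [0, 0, 0.0833, 0, 0, 0, 0.0417, 0, 0, 0, 0.0217, 0, 0, 0, 0, 0, 0, 0, 0, 0]}}

```text
time: 8.35
tool_pos: [0.5834, 0.1035, 0.0881]
tcp_rot: [0.669, 3.067, 0.001]
wrist_force: [0.7, -0.5, 0.6]
width: 0.498
grip_force: 0.0
```

Request:
{"api": "jog_arm", "payload": {"plan": [0, 0, 0, 0, 0, 0, 0, 0, 0, 0, 0, 0, 0, 0, 0, 0, 0, 0, 0, 0], "aperture": 0, "force": 20}}

```text
time: 8.98
tool_pos: [0.5838, 0.1045, 0.0883]
tcp_rot: [0.668, 3.066, 0.004]
wrist_force: [0.2, 4.3, 2.9]
width: 0.161
grip_force: 25.8
```

To row units: 0.18 rad / 4 = 0.045.

Request:
{"api": "jog_arm", "payload": {"plan": [0, 0, 0, 0.045, 0, 0, 0, 0.045, 0, 0, 0, 0.045, 0, 0, 0, 0.045, 0, 0, 0, 0.045]}}

```text
time: 9.6
tool_pos: [0.5833, 0.1042, 0.0884]
tcp_rot: [1.944, 2.467, 0.004]
wrist_force: [0.2, 3.0, 4.3]
width: 0.158
grip_force: 26.0
```

Request:
{"api": "jog_arm", "payload": {"plan": [0, 0, 0, 0.045, 0, 0, 0, 0.045, 0, 0, 0, 0.045, 0, 0, 0, 0.045, 0, 0, 0, 0.045]}}

```text
time: 10.22
tool_pos: [0.5826, 0.1045, 0.0883]
tcp_rot: [-2.823, -1.376, -0.003]
wrist_force: [-1.7, 5.1, 5.4]
width: 0.157
grip_force: 26.2
```

Request:
{"api": "jog_arm", "payload": {"plan": [0, 0, 0, 0.025, 0, 0, 0, 0, 0, 0, 0, 0]}}

```text
time: 10.6
tool_pos: [0.5826, 0.1045, 0.0883]
tcp_rot: [-2.885, -1.241, -0.003]
wrist_force: [-2.2, 4.2, 6.1]
width: 0.158
grip_force: 26.2
```

Create look.py:
```python
from h import *
import sys
t=bot.read_camera("top");s=bot.read_camera("side")
for n,i in(("top",t),("side",s)): cv2.imwrite(f"pics/{n}{sys.argv[1]}.png",i[:,:,::-1])
a=cv2.resize(t[148:206,235:293,::-1],(400,400),interpolation=cv2.INTER_CUBIC);b=cv2.resize(s[164:206,232:274,::-1],(400,400),interpolation=cv2.INTER_CUBIC)
cv2.imwrite(f"pics/d{sys.argv[1]}.png",np.hstack([a,b]))
```

```bash
python3 look.py 1
```

```text
(no output)
```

View pics/d1.png

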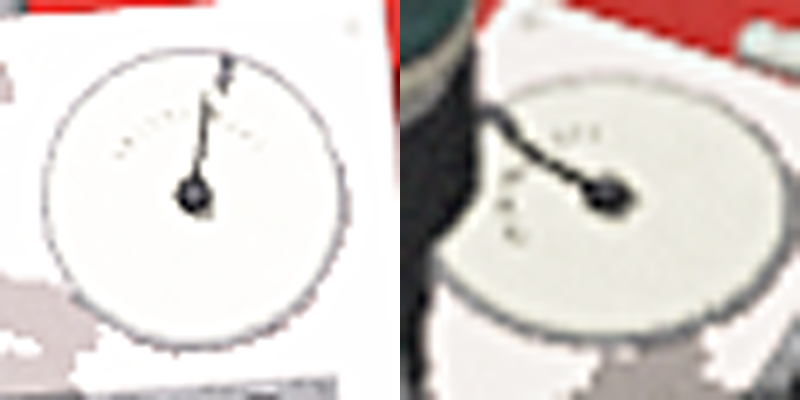

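The crop shows the pointer tip just left (anticlockwise) of the tab; the tip is at about (264.7,162) and the tab at (267.5,158). I intersect the pointer lines from both pictures to locate the dial axis, then compute the remaining turn.

Create ang.py:
```python
from h import *
def line(f,box,axis,z):
    g=cv2.imread(f,0).astype(float);x0,y0,x1,y1=box;w=np.clip(215-g[y0:y1,x0:x1],0,None);yy,xx=np.mgrid[y0:y1,x0:x1]
    p=np.c_[(w*xx).sum(axis)/w.sum(axis),(w*yy).sum(axis)/w.sum(axis)]
    if axis==1:p[:,1]=yy[:,0]
    else:p[:,0]=xx[0]
    q=cast("top",p,z)[:,:2].astype(np.float32);v=cv2.fitLine(q,cv2.DIST_HUBER,0,.01,.001).ravel()
    d=v[:2] if v[0]>0 else -v[:2]
    return v[2:],d,np.arctan2(d[1],d[0]),p
```

Run:
```python
from ang import *
a=line("pics/top0.png",(253,167,260,174),0,.073)
b=line("pics/top1.png",(261,163,268,172),1,.073)
A=np.c_[a[1],-b[1]];t=np.linalg.solve(A.astype(float),b[0]-a[0]);I=a[0]+t[0]*a[1]
print(a[2],b[2],"axis",I,proj("top",np.r_[I,.073]),b[3].round(2))
g=cv2.imread("pics/top1.png",0);print(g[153:174,258:275])
for f in("top0","top1"):
  for z in(.069,.073):
    tb=line(f"pics/{f}.png",(264,157,271,161),1,z);u=darkcent(cv2.imread(f"pics/{f}.png",0),265,157,270,161,215);p=cast("top",u,z)[0,:2]
    for c in(I,[.5961,-.0508]): v=p-c;print(f,z,u,"tab line ang",tb[2],"ang from axis",np.arctan2(v[1],v[0]),np.linalg.norm(v))
```

```text
0.8524614 -0.13379632 axis [ 0.5962084  -0.05143568] [[262.69668501 175.80422497]] [[264.38 163.  ]
 [264.57 164.  ]
 [264.13 165.  ]
 [264.   166.  ]
 [264.   167.  ]
 [264.   168.  ]
 [263.85 169.  ]
 [263.74 170.  ]
 [263.   171.  ]]
[[255 255 255 255 255 255 255 255 255 255 255 255 255 254 254 254 254]
 [255 255 253 252 252 253 252 255 255 255 255 255 255 255 255 254 254]
 [217 205 197 193 191 193 191 203 206 192 226 255 255 255 255 255 255]
 [229 239 253 254 254 254 254 254 225 105 135 191 211 226 253 255 255]
 [254 254 254 254 254 254 255 255 248  96 123 228 237 192 195 225 244]
 [254 254 253 253 253 253 254 255 229 138 179 254 255 254 234 188 185]
 [253 253 253 253 253 253 255 254 174 114 162 253 255 255 255 254 225]
 [253 253 253 253 253 255 255 255 185 105 243 255 255 254 254 255 255]
 [253 253 253 253 254 254 212 238 248 162 248 255 254 253 253 254 254]
 [253 253 253 254 255 255 172 238 255 255 255 254 253 253 253 253 253]
 [254 254 254 250 253 254 125 159 255 255 254 253 253 253 253 253 253]
 [243 223 253 242 246 254 126 139 202 248 255 254 253 253 253 253 253]
 [254 244 2
[... 1141 characters left out ...]
tab line ang -0.23794815 ang from axis -0.25177255846148905 0.05040664646359858
top1 0.069 (np.float64(267.1669195751138), np.float64(158.40060698027315)) tab line ang -0.20783047 ang from axis -0.24083661083935126 0.0511849212814442
top1 0.069 (np.float64(267.1669195751138), np.float64(158.40060698027315)) tab line ang -0.20783047 ang from axis -0.25233414153544886 0.051445216141689266
top1 0.073 (np.float64(267.1669195751138), np.float64(158.40060698027315)) tab line ang -0.20768726 ang from axis -0.24075371822547809 0.05028608552782331
top1 0.073 (np.float64(267.1669195751138), np.float64(158.40060698027315)) tab line ang -0.20768726 ang from axis -0.25245613038910947 0.050546392076133595
```

To row units: 0.11 rad / 4 = 0.0275.

Request:
{"api": "jog_arm", "payload": {"plan": [0, 0, 0, 0.0275, 0, 0, 0, 0.0275, 0, 0, 0, 0, 0, 0, 0, 0]}}

```text
time: 11.2
tool_pos: [0.5825, 0.1046, 0.0883]
tcp_rot: [-3.003, -0.916, -0.002]
wrist_force: [-3.0, 4.5, 6.2]
width: 0.156
grip_force: 26.2
```

```bash
python3 look.py 2
```

Run:
```python
from ang import *
b=line("pics/top2.png",(261,164,269,172),1,.073);print(b[2],b[0],b[3].round(2))
# line offset at radius 42 from tab direction
I=np.array([.5962,-.0512]);T=I+.042*np.array([np.cos(-.244),np.sin(-.244)])
n=np.array([-b[1][1],b[1][0]]);print("tip offset mm",1000*(T-b[0])@n)
```

```text
-0.25067642 [ 0.61944884 -0.057493  ] [[265.94 164.  ]
 [265.62 165.  ]
 [265.37 166.  ]
 [265.   167.  ]
 [264.83 168.  ]
 [264.53 169.  ]
 [264.38 170.  ]
 [264.   171.  ]]
tip offset mm 0.6096291465681131
```

View pics/d2.png

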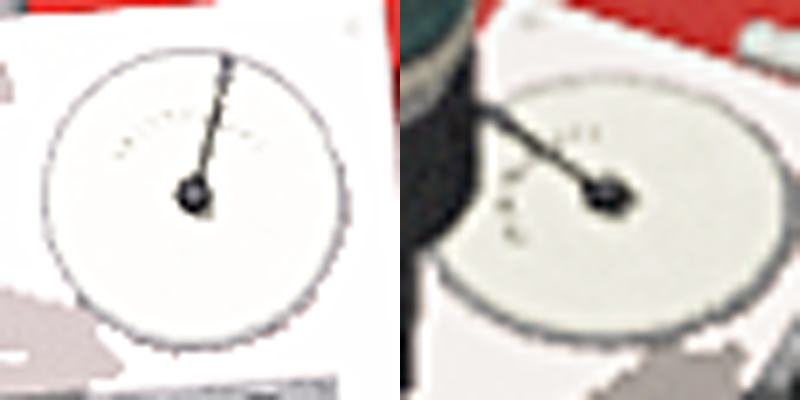

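The pointer now runs in line into the tab, at about (267,158). I open, hold a moment, then lift.

Request:
{"api": "jog_arm", "payload": {"plan": [0, 0, 0, 0, 0, 0, 0, 0, 0, 0, 0, 0, 0, 0, 0, 0, 0, 0, 0, 0], "aperture": 0.5}}

```text
time: 11.92
tool_pos: [0.5822, 0.1032, 0.0866]
tcp_rot: [3.005, 0.917, -0.0]
wrist_force: [-0.2, 0.1, 0.0]
width: 0.501
grip_force: 0.0
```

Request:
{"api": "jog_arm", "payload": {"plan": [0, 0, -0.05, 0, 0, 0, -0.0833, 0, 0, 0, 0, 0, 0, 0, 0, 0]}}

```text
time: 12.42
tool_pos: [0.5821, 0.1033, 0.1667]
tcp_rot: [3.005, 0.917, 0.0]
wrist_force: [0.0, 0.3, 0.6]
width: 0.498
grip_force: 0.0
```

```bash
python3 look.py 3
```

Run:
```python
from ang import *
from scipy.spatial.transform import Rotation as Ro
b=line("pics/top3.png",(261,164,269,172),1,.073);print(b[2])
I=np.array([.5962,-.0512]);T=I+.042*np.array([np.cos(-.244),np.sin(-.244)])
n=np.array([-b[1][1],b[1][0]]);print("tip offset mm",1000*(T-b[0])@n)
s=bot.read_state();M=Ro.from_rotvec(s["tcp_rot"]).as_matrix();print(M.T@(np.array([.4869,-.0203,.115])-s["tool_pos"]))
```

```text
-0.25155294
tip offset mm 0.6132791143008673
[-0.14686498  0.04986188  0.05041122]
```

View pics/d3.png

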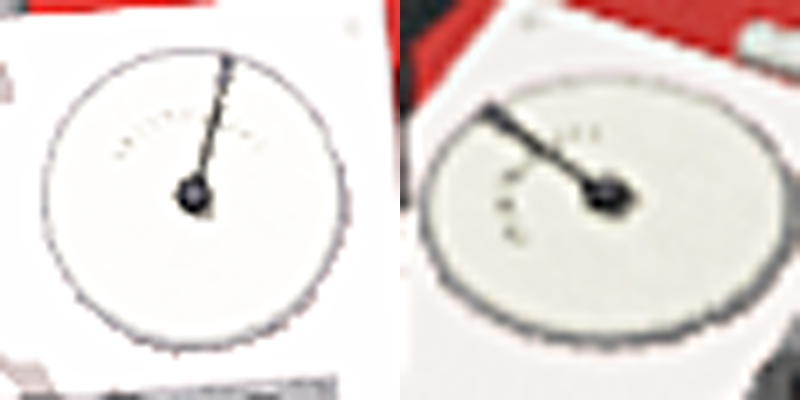

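Both views show the pointer in line with the tab after release. Next I press the square key.

To row units: -0.049 m / 0.6 = -0.0817, 0.04 m / 0.6 = 0.0667.

Request:
{"api": "jog_arm", "payload": {"plan": [-0.0817, 0.0277, 0, 0, -0.0817, 0.0277, 0, 0, -0.0817, 0.0277, 0, 0, 0, 0, 0.0667, 0, 0, 0, 0, 0], "aperture": 0}}

```text
time: 13.15
tool_pos: [0.4838, -0.0203, 0.1227]
tcp_rot: [-3.002, -0.915, 0.013]
wrist_force: [0.1, -0.2, 0.1]
width: -0.002
grip_force: 0.0
```

Request:
{"api": "jog_arm", "payload": {"plan": [0, 0, 0.05, 0, 0, 0, 0.0083, 0, 0, 0, 0, 0]}}

```text
time: 13.52
tool_pos: [0.4882, -0.0198, 0.0919]
tcp_rot: [-3.004, -0.919, 0.001]
wrist_force: [-0.3, -0.1, -0.1]
width: -0.001
grip_force: 0.0
```

To row units: 0.009 m / 0.6 = 0.015, 0.005 m / 0.6 = 0.0083.

Request:
{"api": "jog_arm", "payload": {"plan": [0, 0, 0.015, 0, 0, 0, 0.0083, 0, 0, 0, 0.005, 0, 0, 0, 0.0033, 0, 0, 0, 0, 0]}}

```text
time: 14.15
tool_pos: [0.4895, -0.0201, 0.0766]
tcp_rot: [3.004, 0.917, 0.003]
wrist_force: [-7.8, 1.3, 25.2]
width: 0.002
grip_force: 12.5
```

Request:
{"api": "jog_arm", "payload": {"plan": [0, 0, 0, 0, 0, 0, 0, 0]}}

```text
time: 14.4
tool_pos: [0.4895, -0.0201, 0.0767]
tcp_rot: [3.004, 0.917, 0.003]
wrist_force: [-7.9, 1.4, 25.1]
width: -0.0
grip_force: 12.3
```

Request:
{"api": "jog_arm", "payload": {"plan": [0, 0, -0.0667, 0, 0, 0, -0.1, 0, 0, 0, -0.05, 0, 0, 0, 0, 0, 0, 0, 0, 0]}}

```text
time: 15.02
tool_pos: [0.4872, -0.0201, 0.2016]
tcp_rot: [-3.004, -0.917, 0.003]
wrist_force: [0.2, 0.1, 0.6]
width: -0.003
grip_force: 0.0
```

```bash
python3 -c "
from workcell import bot
print(bot.finish_job())"
```

```text
the job is handed in; nothing more can be done
None
```

I pressed the large round key, then the bar key, turned the knob until the pointer stood about 0.6 mm (measured) from the middle of the tab, let go, and pressed the square key fully down; the arm was clear and I handed the job in at about 15 s, but no verdict came back.

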